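Seal the blue damp box in the pottery studio

TASK

The bowl in the blue-hatched damp box must not dry out: press its hatch, which stands ajar, fully shut, and then turn the white wing knob on it a quarter turn clockwise (seen from above) to its stop, so that the hidden tongue swings under the front edge of the frame and locks the hatch; then let go. Leave the hatch and knob of the green-hatched box as they are: that one is left ajar for drying.

Things in the scene. Friction and masses are not known exactly. Their poses are not given: they have to be found in the camera images.
- blue_hatch (a joint): Blue hatch, a 152 x 172 x 8 mm plate, of a fixed grey box 200 deep, 220 wide, 90 high, flush with the box's top frame when shut. Hinged along its edge far from the robot. Rad: 0 shut and level, grows opening upward (starts 0.2 to 0.4). Stiff hinge: it stays where left; 2 to 6 N down on the pad shuts it, a pull up of about 6 N at the knob would lift it.
- blue_pad (a point): Centre of the dark round mark (28 mm across) on the blue hatch's top face, a good place to press: 130 mm from the hinge, 22 mm from the front edge, 58 mm from the knob's axis along +y. Axes turn with the hatch: x from front edge to hinge, y along the hinge, z out of the top face. 90 mm above the table when shut.
- blue_wing (a point): Grip point of the blue hatch's white wing knob: on its axis, 28 mm above the hatch (118 mm above the table when shut). The wing is an upright bar 48 mm long, 14 thick, 10 to 40 mm above the hatch, on a 22 mm round neck. Axes turn with the knob: y along its length, x across its thickness (pinch so), z up its axis. A black mark on top at the -y end shows where the tongue points.
- blue_knob (a joint): Turn of that wing knob, rad, grows clockwise seen from above. 0: wing along the hatch's front edge, tongue clear; 1.57, the stop: wing at right angles to that edge, black mark towards the robot, tongue under the frame's front edge (locked). Starts 0.05 to 0.3; light friction (0.06 N m), stays where left. Its axis is 130 mm from the hinge, midway along the width.
- green_wing_end (a point): Marked end of the white wing knob on the other damp box, alike but with a green hatch, also fixed and ajar, beside the blue one (either may be on the left). 24 mm from that knob's axis and 28 mm above its hatch. To be left where it is.

How it is judged:
On the way:
1. the blue hatch is shut (within 0.06 rad) while its tongue is still clear of the frame (knob below 0.6 rad) (value of joint blue_hatch below 0.06 rad and value of joint blue_knob below 0.6 rad), for 0.2 s.
At the end, for the whole second after the job is handed in: The blue hatch is shut (joint below 0.06 rad, 9 mm at its front edge), its wing knob is turned clockwise to within 20 degrees of the stop (joint above 1.22 rad), and the green box's hatch and knob are as they were (marked wing end within 12 mm of its start) (value of joint blue_hatch below 0.06 rad and value of joint blue_knob above 1.22 rad and distance of green_wing_end from where it was at the start of the episode below 0.012 m); the robot touches nothing.
It fails at once if the green box's hatch or knob is moved (marked wing end more than 12 mm from its start) (distance of green_wing_end from where it was at the start of the episode above 0.012 m).
It also fails if it takes over 51 s, if anything falls off the work surface, if the arm or the gripper's body presses on something with over 40 N, if the wrist force passes 120 N, or if a joint passes its speed limit or range.

ROBOT

A 7-joint arm with a two-finger parallel gripper is mounted at the origin on the work surface. World frame = base frame: x ahead of the robot, y to its left, z up, the work surface at z = 0. Lengths are in m, angles in rad, forces in N, time in s.
With the tool pointing down it reaches from about 0.4 to 0.85 m from the base axis. Payload 4.5 kg.
Tool frame: the origin (TCP) lies between the finger pads; the fingertips stand 17 mm ahead of it and the grasp point (between the pads) lies 2 mm behind it (ctrl.finger_overhang is the distance from the TCP to the fingertips, in m); z points along the fingers, y is the line along which they close (so a half turn about z gives the same grasp; the last joint's range is limited). The gripper opens to 85 mm and grips with 20 to 120 N. Pads are 22 mm wide; open, the fingers measure 114 mm over their backs; the gripper's body (76 mm by 85 mm) begins 54 mm behind the grasp point. The pads swing forward as they close: fully open they stand 13 mm farther back than shut.
Start: joints at [0.034, 0.689, -0.195, 1.565, 0.157, 0.902, -0.215], TCP at [0.625, 0, 0.248] pointing down, gripper open.
Joint ranges: [-3.01, 3.01], [-0.46, 2.08], [-1.47, 1.51], [0.13, 2.56], [-1, 4.14], [0.04, 2.09], [-2.66, 2.66]. Speed limits (rad/s): [2.57, 2.57, 3.14, 3.14, 3.14, 3.14, 3.14].

INTERFACE

Orientations are given as a 3x3 rotation matrix whose columns are the frame's x, y, z axes.
In Python, from bench import status, vision, job, spotter, ctrl gives the robot as it stands.
- The arm moves only by the shell command python3 -m handwheel 'ROWS' [FORCE]. ROWS is JSON, one flat list of numbers, 5 for each row, row after row: the opening, from -1 (shut) to 1 (fully open), then the shift along the tool's x, y, z in mm, then the turn about the tool's z in degrees. In form: [claw, tx, ty, tz, turn, claw, tx, ty, tz, turn, ...]. A call has 1 to 10 rows; each row is the pose to reach, as a shift and turn from the pose commanded when the call began, along the tool's axes at that moment; what a row does not reach only later rows make up. A row lasts 1/12 s, in which the tool goes at most 41.7 mm and 7.16 degrees, less where a joint would pass 70% of its speed; a pose out of reach is approached as far as the arm can. A call with a gripper value outside its range is refused whole. The fingers move at their own pace and stop on an object; FORCE is the grip in N (left out, the last holds). Time passes only in rows, so rows that repeat a pose let the fingers close. It gives the time, the measured TCP pose, the force, the opening and the grip force at its end, in the units of the state.
- status.state(): the state, without advancing time (a new reading comes with each control period).
- vision.grab_frame(name): name is "scene" or "side" or "wrist"; returns (picture, depth): 384x512x3 uint8, red, green, blue; 384x512 float32, m along the optical axis (not along the pixel's ray), 0 where there is no reading.
- vision.camera_params(name): a dict with "fx", "fy", "cx", "cy" (pixels), "extrinsics" (4x4, takes a point from camera to world coordinates). Camera axes: x right, y down, z forward; pixel columns grow to the right and rows downward; lengths in m; the calibration is good to about 2 mm. A picture is of the moment at which its call begins: read the wrist's pose just before it. camera_params takes no time and is no camera call; for the wrist camera it gives the pose at the moment of the call.
- job.hand_in(): hands the job in; it is judged then, once.
Trained networks look in the newest picture that a camera, given by its name, has taken for a name from the list of things; names that differ only in an ending like _2 or _b are one class to them, and where a whole thing is asked for, a point or a joint stands for the part that bears it (a point fixed in the world has none). Each returns a list of dicts, best first, with "conf" (0 to 1); they miss things now and then, are a little off and sometimes report something else, mostly with a low value. They report only what shows in the picture. A call takes as long as a camera call.
- spotter.look_for(thing, camera): "position" ([x, y, z] in m, in world coordinates, good to about 4 mm: the middle of the surface that is visible of it).
- spotter.pinpoint(thing, camera): "position" ([x, y, z] in m, in world coordinates, good to about 4 mm: a listed point, or the origin of a listed thing).
The state is a dict: "clock": time; "qpos": joint angles; "qd": joint speeds; "tau": joint torques, N m; "eef_pos": TCP position; "eef_rot": TCP orientation; "contact_force": force on the tool from outside, world axes, zero at the start; "torque": the same for the moment, N m; "opening": finger opening in m; "grip_force": force on a finger pad.
Only numpy, scipy, OpenCV 4.12 (cv2) and the standard library are available. Lean on these libraries where they do the work, as an engineer would, in place of code of your own. Each camera call takes 0.05 s, during which the arm holds its last target. There are 200 camera calls.

## Working session

There is one attempt and no reset: what is moved stays moved. The work goes in short steps, Python scripts to look and compute and a shell command to move; the robot and the scene stay as the last step left them, time stands still between calls to the robot, and variables do not carry over. Pictures are saved under pics/ and viewed, at most 10 in all, crops included, and the job is handed in when it is done.

```bash
mkdir -p pics; python3 - <<'E'
from bench import status, vision, spotter, ctrl
import cv2, numpy as np
s=status.state(); print(s['clock'],s['eef_pos'],np.round(s['eef_rot'],3).tolist(),s['opening'],ctrl.finger_overhang)
ims=[]
for c in ['scene','side']:
    p,d=vision.grab_frame(c); ims.append(p)
    for t in ['blue_pad','blue_wing','green_wing_end']:
        print(c,t,[(np.round(r['position'],3).tolist(),round(r['conf'],2)) for r in spotter.pinpoint(t,c)[:3]])
cv2.imwrite('pics/a.png',cv2.cvtColor(cv2.resize(np.hstack(ims),(800,300)),cv2.COLOR_RGB2BGR))
E
```

```text
0.0 [ 6.24341391e-01 -5.39782559e-05  2.47440809e-01] [[-0.0, 1.0, -0.002], [1.0, 0.0, -0.0], [-0.0, -0.002, -1.0]] 0.0854999561945908 0.017
scene blue_pad [([0.473, 0.226, 0.14], 0.81)]
scene blue_wing [([0.48, 0.166, 0.166], 0.67)]
scene green_wing_end [([0.53, -0.263, 0.149], 0.67)]
side blue_pad [([0.474, 0.223, 0.137], 0.65)]
side blue_wing [([0.475, 0.164, 0.164], 0.78)]
side green_wing_end [([0.532, -0.257, 0.148], 0.73)]
```

View pics/a.png

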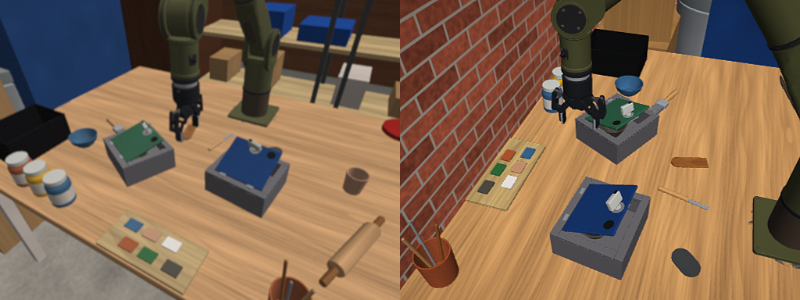

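The blue box is on the left, with its pad at about (0.474, 0.225) and its wing about 60 mm to the right of that. I'm moving above the pad with the fingers closing, then looking from close by.

```bash
python3 -m handwheel '[-1,35,-25,0,0,-1,65,-45,0,0,-1,95,-65,0,0,-1,130,-90,0,0,-1,160,-110,0,0,-1,190,-133,0,0,-1,210,-146,0,0,-1,225,-156,0,0,-1,225,-156,0,0,-1,225,-156,0,0]' 30
python3 - <<'E'
from bench import status, vision, spotter
import cv2, numpy as np
s=status.state(); print(s['eef_pos'],np.round(s['qpos'],2))
for c in ['scene','wrist']:
    k=vision.camera_params(c); p,d=vision.grab_frame(c)
    for t in ['blue_pad','blue_wing']:
        print(c,t,[(np.round(r['position'],3).tolist(),round(r['conf'],2)) for r in spotter.pinpoint(t,c)[:3]])
    q=p.astype(int); m=(q[...,2]>q[...,0]+35)&(q[...,2]>q[...,1]+25)&(d>0)
    v,u=np.nonzero(m); z=d[v,u]
    P=np.c_[(u-k['cx'])*z/k['fx'],(v-k['cy'])*z/k['fy'],z]@k['extrinsics'][:3,:3].T+k['extrinsics'][:3,3]
    b=P[(P[:,2]>.085)&(P[:,2]<.17)&(P[:,0]>.4)&(P[:,0]<.7)&(abs(P[:,1]-.17)<.14)]
    if len(b)<200: print(c,len(b)); continue
    for _ in range(3):
        m0=b.mean(0); n=np.linalg.svd(b-m0,full_matrices=False)[2][2]; n*=np.sign(n[2]); b=b[abs((b-m0)@n)<.005]
    print(c,len(b),'tilt',np.arccos(n[2]),'yaw from normal',np.arctan2(n[1],n[0]),'rect',cv2.minAreaRect((b[:,:2]*1000).astype(np.float32)))
cv2.imwrite('pics/b.png',cv2.cvtColor(p,cv2.COLOR_RGB2BGR))
E
```

```text
clock: 1.23
eef_pos: [0.4687, 0.2258, 0.2485]
eef_rot: [[-0.002, 1.0, 0.0], [1.0, 0.002, 0.0], [0.0, 0.0, -1.0]]
contact_force: [0.8, -0.5, -0.5]
opening: 0.0001
grip_force: 0.0
[0.46874974 0.2257628  0.2484946 ] [-0.43  0.55 -0.17  1.88  0.14  0.72 -0.68]
scene blue_pad [([0.475, 0.23, 0.141], 0.69)]
scene blue_wing [([0.478, 0.167, 0.168], 0.46)]
scene 2978 tilt 0.39403370079640415 yaw from normal -0.11383516701818487 rect ((517.1676635742188, 160.25027465820312), (171.72488403320312, 140.76605224609375), 83.05783081054688)
wrist blue_pad [([0.474, 0.227, 0.139], 0.56)]
wrist blue_wing []
wrist 17488 tilt 0.3924408005254765 yaw from normal -0.11133760362403582 rect ((515.7570190429688, 161.20556640625), (170.57740783691406, 144.05162048339844), 83.23307800292969)
```

View pics/b.png

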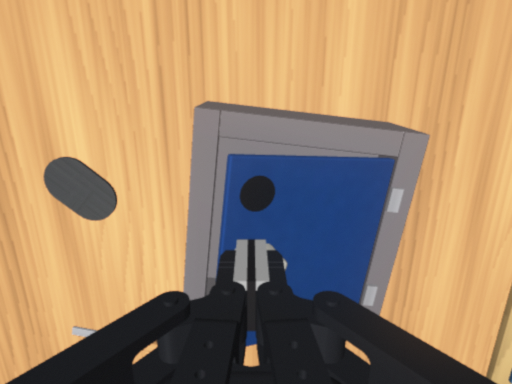

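The wrist view shows the pad at pixel (258, 193), with the white wing behind the fingers near (255, 255). The plane fit gives a tilt of 0.39 rad and a yaw of -0.115 rad, which matches the networks' points. Pressing down now.

```bash
python3 -m handwheel '[-1,0,-2,35,0,-1,0,-3,70,0,-1,0,-3,90,0,-1,0,-3,100,0,-1,0,-3,108,0,-1,0,-3,116,0,-1,0,-3,124,0,-1,0,-3,130,0,-1,0,-3,135,0,-1,0,-3,135,0]'
python3 -m handwheel '[-1,0,0,2,0,-1,0,0,4,0,-1,0,0,5,0,-1,0,0,6,0,-1,0,0,6,0]'
```

```text
clock: 2.37
eef_pos: [0.466, 0.2251, 0.1128]
eef_rot: [[-0.0, 1.0, -0.0], [1.0, 0.0, -0.0], [-0.0, -0.0, -1.0]]
contact_force: [-0.2, 0.1, -0.3]
opening: -0.0001
grip_force: 0.0
clock: 2.78
eef_pos: [0.4663, 0.2251, 0.1073]
eef_rot: [[-0.0, 1.0, 0.001], [1.0, 0.0, 0.0], [0.0, 0.001, -1.0]]
contact_force: [-0.9, -0.4, -0.2]
opening: 0.0
grip_force: 0.0
```

```bash
python3 -m handwheel '[-1,0,0,1,0,-1,0,0,2,0,-1,0,0,3,0,-1,0,0,3,0]'
python3 - <<'E'
from bench import status, vision, spotter
import cv2, numpy as np
for c in ['scene','side']:
    k=vision.camera_params(c); p,d=vision.grab_frame(c)
    for t in ['blue_pad','blue_wing']:
        print(c,t,[(np.round(r['position'],3).tolist(),round(r['conf'],2)) for r in spotter.pinpoint(t,c)[:3]])
    q=p.astype(int); m=(q[...,2]>q[...,0]+35)&(q[...,2]>q[...,1]+25)&(d>0)
    v,u=np.nonzero(m); z=d[v,u]
    P=np.c_[(u-k['cx'])*z/k['fx'],(v-k['cy'])*z/k['fy'],z]@k['extrinsics'][:3,:3].T+k['extrinsics'][:3,3]
    b=P[(P[:,2]>.08)&(P[:,2]<.17)&(P[:,0]>.4)&(P[:,0]<.7)&(abs(P[:,1]-.17)<.14)]
    for _ in range(3):
        m0=b.mean(0); n=np.linalg.svd(b-m0,full_matrices=False)[2][2]; n*=np.sign(n[2]); b=b[abs((b-m0)@n)<.005]
    print(c,len(b),m0,'n',n)
E
```

```text
clock: 3.12
eef_pos: [0.4664, 0.2252, 0.1069]
eef_rot: [[0.0, 1.0, 0.002], [1.0, -0.0, 0.001], [0.001, 0.002, -1.0]]
contact_force: [-5.1, -1.2, 25.2]
opening: 0.0003
grip_force: 13.1
scene blue_pad [([0.463, 0.226, 0.088], 0.62)]
scene blue_wing [([0.46, 0.176, 0.122], 0.75)]
scene 2217 [0.52035241 0.16238598 0.08940226] n [-0.00138142  0.0015158   0.9999979 ]
side blue_pad [([0.463, 0.226, 0.087], 0.62)]
side blue_wing []
side 2382 [0.52672912 0.18795454 0.08962838] n [-3.22060090e-04  4.65103452e-04  9.99999840e-01]
```

The hatch is shut and level, with the plane normal vertical and its top at z = 0.089. I'm retreating up to where the wrist camera can see the wing, and opening.

```bash
python3 -m handwheel '[-1,0,0,-35,0,-1,0,0,-75,0,1,-35,-4,-85,0,1,-70,-8,-95,0,1,-100,-10,-95,0,1,-115,-10,-95,0,1,-115,-10,-95,0,1,-115,-10,-95,0]'
python3 - <<'E'
from bench import status, vision, spotter
import cv2, numpy as np
c='wrist'; k=vision.camera_params(c); p,d=vision.grab_frame(c)
for t in ['blue_pad','blue_wing']:
    print(t,[(np.round(r['position'],3).tolist(),round(r['conf'],2)) for r in spotter.pinpoint(t,c)[:3]])
v,u=np.nonzero(d>0); z=d[v,u]
P=np.c_[(u-k['cx'])*z/k['fx'],(v-k['cy'])*z/k['fy'],z]@k['extrinsics'][:3,:3].T+k['extrinsics'][:3,3]
b=P[(abs(P[:,2]-.128)<.006)&(np.hypot(P[:,0]-.4565,P[:,1]-.1685)<.04)]
(x,y),(w,h),a=cv2.minAreaRect((b[:,:2]*1000).astype(np.float32)); print(len(b),x,y,w,h,a)
print(status.state()['eef_pos'],np.round(status.state()['qpos'],2))
cv2.imwrite('pics/c.png',cv2.cvtColor(p,cv2.COLOR_RGB2BGR))
E
```

```text
clock: 4.08
eef_pos: [0.4562, 0.1094, 0.1995]
eef_rot: [[0.002, 1.0, 0.001], [1.0, -0.002, 0.0], [0.0, 0.001, -1.0]]
contact_force: [-0.7, 0.2, -0.1]
opening: 0.0726
grip_force: 0.0
blue_pad [([0.466, 0.227, 0.086], 0.82)]
blue_wing [([0.459, 0.17, 0.114], 0.56), ([0.466, 0.231, 0.086], 0.38)]
1982 458.28680419921875 167.1762237548828 47.931636810302734 13.959779739379883 71.89007568359375
[0.45623103 0.11173085 0.19927799] [-0.22  0.58 -0.18  2.07  0.2   0.51 -0.55]
```

View pics/c.png

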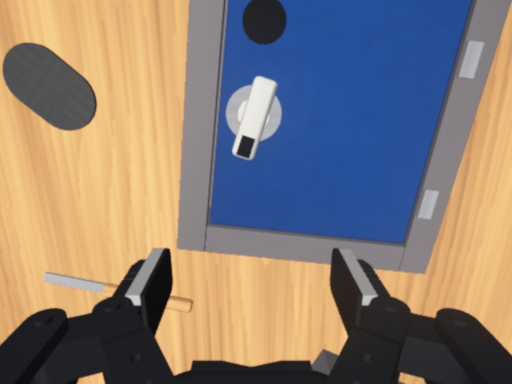

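The picture shows the shut hatch, with the wing centred near (255, 118) and its black mark at (245, 148). The measured rectangle is 48 x 14 mm at (0.4583, 0.1672), 18° clockwise from +y, so the knob is at about 0.2 rad. Aligning, descending and pinching.

```bash
python3 -m handwheel '[1,28,1,0,6,1,56,2,0,12,1,56,2,0,18,1,56,2,0,18,1,56,2,30,18,1,56,2,60,18,1,56,2,80,18,1,56,2,80,18,-1,56,2,80,18,-1,56,2,80,18]' 40
python3 -m handwheel '[-1,0,0,0,0,-1,0,0,0,0,-1,0,0,0,0,-1,0,0,0,0,-1,0,0,0,0]'
```

```text
clock: 5.07
eef_pos: [0.4585, 0.1661, 0.1201]
eef_rot: [[0.308, 0.951, 0.001], [0.951, -0.308, 0.0], [0.001, 0.001, -1.0]]
contact_force: [0.1, -1.0, -0.1]
opening: 0.0638
grip_force: 0.0
clock: 5.48
eef_pos: [0.4578, 0.1663, 0.1202]
eef_rot: [[0.309, 0.951, 0.0], [0.951, -0.309, 0.001], [0.001, 0.0, -1.0]]
contact_force: [-3.0, 0.3, 8.0]
opening: 0.0133
grip_force: 42.5
```

```bash
python3 -m handwheel '[-1,0,0,0,7,-1,0,0,0,14,-1,0,0,0,21,-1,0,0,0,28,-1,0,0,0,35,-1,0,0,0,42,-1,0,0,0,49,-1,0,0,0,56,-1,0,0,0,62,-1,0,0,0,62]'
python3 -c "
from bench import status;s=status.state();print(s['qpos'],s['torque'])"
```

```text
clock: 6.32
eef_pos: [0.4568, 0.1674, 0.1202]
eef_rot: [[0.985, 0.171, -0.002], [0.171, -0.985, 0.002], [-0.001, -0.002, -1.0]]
contact_force: [-4.4, 2.2, 9.1]
opening: 0.0134
grip_force: 42.9
[-0.54616051  0.74654802  0.16616581  2.09699666 -0.36593009  0.32596042
 -1.47437234] [ 0.41971012  0.71474728 -0.04772125]
```

```bash
python3 -m handwheel '[-1,0,0,0,6,-1,0,0,0,12,-1,0,0,0,17,-1,0,0,0,18,-1,0,0,0,18]'
python3 -c "
from bench import status;s=status.state();print(s['qpos'],s['torque'])"
```

```text
clock: 6.73
eef_pos: [0.4567, 0.1678, 0.1202]
eef_rot: [[0.991, -0.135, -0.002], [-0.135, -0.991, 0.002], [-0.002, -0.002, -1.0]]
contact_force: [-3.4, 2.6, 9.8]
opening: 0.0135
grip_force: 43.3
[-0.58574065  0.7541857   0.23137877  2.09866814 -0.49704716  0.34169912
 -1.64961406] [0.40767475 0.76357093 0.53908697]
```

The moment about z rose and the wing direction matches the hatch's x axis, so the knob is at its stop. Releasing, rising and checking.

```bash
python3 -m handwheel '[1,0,0,0,0,1,0,0,0,0,1,0,0,0,0,1,0,0,0,0,1,0,0,0,0,1,0,0,-30,0,1,0,0,-65,0,1,0,0,-100,0,1,0,0,-120,0,1,0,0,-120,0]'
python3 - <<'E'
from bench import status, vision, spotter
import cv2, numpy as np
print(status.state()['contact_force'])
ims=[]
for c in ['scene','side','wrist']:
    k=vision.camera_params(c); p,d=vision.grab_frame(c); ims.append(p)
    print(c,[(np.round(r['position'],3).tolist(),round(r['conf'],2)) for t in ['blue_pad','blue_wing','green_wing_end'] for r in spotter.pinpoint(t,c)[:1]])
    v,u=np.nonzero(d>0); z=d[v,u]
    P=np.c_[(u-k['cx'])*z/k['fx'],(v-k['cy'])*z/k['fy'],z]@k['extrinsics'][:3,:3].T+k['extrinsics'][:3,3]
    b=P[(abs(P[:,2]-.128)<.006)&(np.hypot(P[:,0]-.4565,P[:,1]-.1685)<.04)]
    if len(b)>20: print(len(b),cv2.minAreaRect((b[:,:2]*1000).astype(np.float32)))
cv2.imwrite('pics/d.png',cv2.cvtColor(np.hstack([ims[1][60:360,:400],ims[2][:300,:400]]),cv2.COLOR_RGB2BGR))
E
```

```text
clock: 7.57
eef_pos: [0.4605, 0.1663, 0.2431]
eef_rot: [[0.99, -0.14, 0.008], [-0.14, -0.99, 0.003], [0.007, -0.004, -1.0]]
contact_force: [0.3, -0.4, -0.8]
opening: 0.0856
grip_force: 0.0
[ 0.26499693 -0.40799291 -0.78048402]
scene [([0.461, 0.23, 0.088], 0.57), ([0.458, 0.172, 0.119], 0.69), ([0.527, -0.263, 0.152], 0.66)]
72 ((461.3556823730469, 167.57260131835938), (13.510727882385254, 47.96599578857422), 85.71344757080078)
side [([0.464, 0.225, 0.089], 0.73), ([0.455, 0.167, 0.118], 0.54)]
173 ((456.0708312988281, 168.07119750976562), (17.261390686035156, 47.35696029663086), 84.12814331054688)
wrist [([0.465, 0.225, 0.085], 0.94), ([0.458, 0.168, 0.114], 0.76)]
1154 ((458.85125732421875, 167.6337432861328), (14.025290489196777, 47.442684173583984), 83.17304229736328)
```

View pics/d.png

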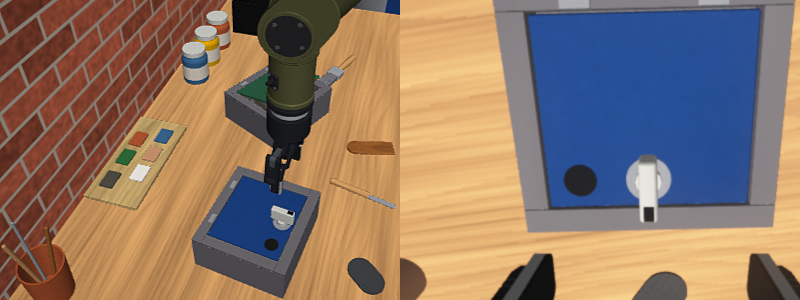

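The hatch is flush. The wing stands at right angles to the front edge, with its black mark at (648, 213) towards the robot, and its measured direction of -6.8° matches the hatch's yaw. The gripper is clear and the green box is untouched.

```bash
python3 -c "
from bench import job; print(job.hand_in())"
```

```text
the job is handed in; nothing more can be done
None
```

The blue hatch is pressed shut and its knob is turned clockwise to the stop, with the gripper clear and the green box untouched; the job is handed in, but no verdict came back.

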